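Refit the spindle of a craft eyelet press and hold it

TASK

Take the steel spindle with the red knob out of the wooden tool block and thread it, tip first, down through the upper and then the lower brass bushing of the blue eyelet press. Finish still holding the spindle there, upright and still: its whole tapered tip shows below the lower bushing and hangs clear of the steel anvil, with the gripper alone carrying it, so that a colleague can tighten the set screw. Leave the other two tools standing in the block, and do not disturb the jar or the ink bottle.

Things in the scene. Friction and masses are not known exactly. Their poses are not given: they have to be found in the camera images.
- spindle: Loose steel spindle, 0.17 to 0.3 kg, upright in one hole of the tool block, tip down. Round shaft 14 mm across, 150 mm from tip to knob; the lowest 10 mm taper to 6 mm across. Red round knob on top, 24 mm across, 34 mm tall (its top 184 mm above the tip). Origin: centre of the tip's end; z along the shaft to the knob.
- spindle_knob (a point): Centre of the spindle's red knob, on its axis, 167 mm above the tip: the place to grip, from above, with the fingers closing across any diameter. It has 17 mm of knob above and below.
- press: Blue eyelet press, fixed: base plate 170 (x) by 110 (y) by 12 mm, origin under its centre, z up. Column 34 by 52 mm at x = -48 mm; from it two level arms 56 mm wide, 18 mm thick reach to x = +55 mm, tops at 84 and 134 mm. Each has a vertical brass-lined through hole (bushing), bore 17 mm, both on one axis at x = +30 mm, y = 0. Only a 1.5 mm brass rim stands above the upper arm.
- bushing_top (a point): Centre of the upper bushing's mouth, on the top face of the upper arm, 134 mm above the bench. The upper bushing runs from here down to 116 mm.
- bushing_low (a point): Centre of the lower end of the lower bushing, on the underside of the lower arm, 66 mm above the bench; straight below bushing_top. The lower bushing runs from 84 down to 66 mm.
- anvil_top (a point): Centre of the top of the steel anvil, a disc 40 mm across on the press's base, 26 mm above the bench, straight below the bushings: 40 mm of free height under the lower bushing.
- block: Wooden tool block, fixed to the bench, 60 (x) by 190 (y) by 50 mm tall, origin at the centre of its underside, z up. Three vertical holes 17 mm across and 38 mm deep (floor 12 mm above the bench), at y = -62, 0 and +62 mm, x = 0; they hold the spindle and the two other tools, in any order.
- burnisher: Bystander in the block: steel shaft 14 mm across with a dark wooden bulb handle 28 mm across, 138 mm tall in all, origin at its lower end, z up. It stays where it is.
- punch: Bystander in the block: steel shaft 14 mm across with a black handle 22 mm across, 125 mm tall in all, origin at its lower end, z up. It stays where it is.
- jar: Bystander: white jar with a black lid, 66 mm across, 62 mm tall, origin under its centre, loose on the bench.
- ink: Bystander: amber ink bottle with a black cap, 38 mm across, 95 mm tall, origin under its centre, loose on the bench.
Not all that is in view belongs to the job. There is more than one size of the press; the one meant has the size given above. There is more than one size of the block; the job needs the largest.

How it is judged:
By the outcome, as a careful person would: the job done as asked, in the order asked, and still so for the second after the job is handed in, while the arm keeps its last pose, push and grip.
It also fails if it takes over 46 s, if anything falls off the work surface, if the arm or the gripper's body presses on something with over 40 N, if the wrist force passes 120 N, or if a joint passes its speed limit or range.

ROBOT

A 6-joint arm with a two-finger parallel gripper is mounted at the origin on the work surface. World frame = base frame: x ahead of the robot, y to its left, z up, the work surface at z = 0. Lengths are in m, angles in rad, forces in N, time in s.
With the tool pointing down it reaches from about 0.275 to 0.775 m from the base axis. Payload 14.6 kg.
Tool frame: the origin (TCP) lies midway between the tips of the shut fingers; the grasp point (between the pads) lies 19 mm behind it; z points along the fingers, y is the line along which they close (so a half turn about z gives the same grasp; the last joint's range is limited). The gripper opens to 85 mm and grips with 20 to 120 N. Pads are 22 mm wide; open, the fingers measure 114 mm over their backs; the gripper's body (76 mm by 85 mm) begins 54 mm behind the grasp point. The pads swing forward as they close: fully open they stand 13 mm farther back than shut.
Start: joints at [-1.397, 0.263, -0.048, 1.259, 0, 1.415], TCP at [0.17, -0.497, 0.231] pointing down, gripper open.
Joint ranges: [-2.65, 2.65], [-0.89, 1.7], [-1.18, 1.37], [-2.13, 2.11], [-1.35, 1.29], [-3.14, 3.14]. Speed limits (rad/s): [1.89, 1.89, 2.57, 2.79, 3.14, 3.14].

INTERFACE

Orientations are given as a rotation vector (axis times angle).
In Python, from rig import state, camera, camera_info, sign_off gives the robot as it stands. The module is installed in compiled form; this text tells all that it offers.
- The arm moves only by the tool jog_arm, never from a script. Its argument "series" is a list of rows, each a list of 3 entries, a list of its own where there are three numbers: the turn, a rotation vector about the tool's x, y, z in degrees, then the shift along the tool's x, y, z in m, then the opening, from 0 (shut) to 1 (fully open). In form: [[[wx, wy, wz], [tx, ty, tz], hand], ...]. A call has 1 to 12 rows; each row is the pose to reach, as a shift and turn from the pose commanded when the call began, along the tool's axes at that moment; what a row does not reach only later rows make up. A row lasts 1/10 s, in which the tool goes at most 50 mm and 8.59 degrees, less where a joint would pass 70% of its speed; a pose out of reach is approached as far as the arm can. A call with a gripper value outside its range is refused whole. The fingers move at their own pace and stop on an object; "squeeze" is the grip in N (left out, the last holds). Time passes only in rows, so rows that repeat a pose let the fingers close. It gives the time, the measured TCP pose, the force, the opening and the grip force at its end, in the units of the state.
- state(): the state, without advancing time (a new reading comes with each control period).
- camera(name): name is "scene" or "top" or "wrist"; returns (picture, depth): 400x640x3 uint8, red, green, blue; 400x640 float32, m along the optical axis (not along the pixel's ray), 0 where there is no reading.
- camera_info(name): a dict with "intrinsics" (3x3 intrinsics, pixels), "dist" ([k1, k2, p1, p2, k3] as OpenCV has them; the pictures are not rectified), "camera_from_world" (4x4, takes a point from world to camera coordinates). Camera axes: x right, y down, z forward; pixel columns grow to the right and rows downward; lengths in m; the calibration is good to about 2 mm. A picture is of the moment at which its call begins: read the wrist's pose just before it. camera_info takes no time and is no camera call; for the wrist camera it gives the pose at the moment of the call.
- sign_off(): hands the job in; it is judged then, once.
The state is a dict: "time": time; "joint_positions": joint angles; "joint_vel": joint speeds; "joint_efforts": joint torques, N m; "tcp_pos": TCP position; "eef_rot": TCP orientation; "contact_force": force on the tool from outside, world axes, zero at the start; "ft_torque": the same for the moment, N m; "opening": finger opening in m; "grip_force": force on a finger pad.
Only numpy, scipy, OpenCV 4.12 (cv2) and the standard library are available. Lean on these libraries where they do the work, as an engineer would, in place of code of your own. Each camera call takes 0.05 s, during which the arm holds its last target. There are 200 camera calls.

## Working session

There is one attempt and no reset: what is moved stays moved. The work goes in short steps, Python scripts to look and compute and a tool call to move; the robot and the scene stay as the last step left them, time stands still between calls to the robot, and variables do not carry over. Pictures are saved under pics/ and viewed, at most 13 in all, crops included, and the job is handed in when it is done.

Besides the shell and the picture viewer there is one more tool, called after "Emit:" in YAML: its name, and indented under it one key for each argument. jog_arm: Moves the arm, as the interface text tells. Its arguments: {"type":"object","properties":{"series":{"type":"array"},"squeeze":{"type":"number"}},"required":["series"]}

```bash
mkdir -p pics; cat > h.py <<'E'
import numpy as np,cv2
from rig import state,camera,camera_info,sign_off
def grab(n):
    i=camera_info(n);p,d=camera(n);np.savez('pics/%s.npz'%n,p=p,d=d,K=i['intrinsics'],dist=i['dist'],T=i['camera_from_world']);return p,d
def load(n):
    return np.load('pics/%s.npz'%n)
def cloud(n):
    z=load(n);d=z['d'];h,w=d.shape
    u,v=np.meshgrid(np.arange(w),np.arange(h))
    q=cv2.undistortPoints(np.stack([u,v],-1).reshape(-1,1,2).astype(float),np.array(z['K']),np.array(z['dist'])).reshape(h,w,2)
    P=np.dstack([q*d[...,None],d]);T=z['T']
    return z['p'],np.where(d[...,None]>0,(P-T[:3,3])@T[:3,:3],np.nan)
E
python3 - <<'E'
from h import *
s=state();print(s['tcp_pos'],s['eef_rot'],s['time'],s['contact_force'])
a=[grab(n)[0] for n in ('scene','top','wrist')]
for n,p in zip(('scene','top','wrist'),a): cv2.imwrite(f'pics/{n}0.png',p[...,::-1])
E
```

```text
[ 0.16946955 -0.49664457  0.23082071] [-3.09823406e+00 -5.13963816e-01  1.69064340e-05] 0.0 [-0.63779678  0.23525386 -0.22306805]
```

View pics/scene0.png

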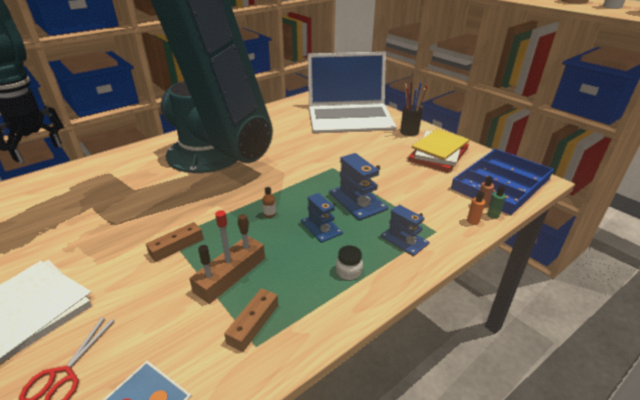

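View pics/top0.png

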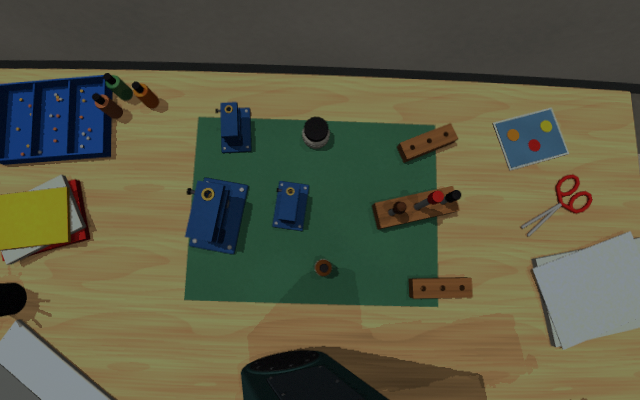

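The scene view shows the red knob at (221,217), in the block's middle hole. The largest press is at (360,185). In the top view the knob is at (437,197) and the large press's bushing is at (207,194).

```bash
python3 - <<'E'
from h import *
for n,kb,pb,bb in (('top',(425,185,452,208),(180,170,255,260),(365,180,470,235)),('scene',(212,208,232,232),(330,145,390,220),(185,230,270,305))):
    p,P=cloud(n);hsv=cv2.cvtColor(p,cv2.COLOR_RGB2HSV)
    def sub(b):
        s=np.s_[b[1]:b[3],b[0]:b[2]];return hsv[s].reshape(-1,3).astype(int),P[s].reshape(-1,3)
    h,X=sub(kb);m=((h[:,0]<6)|(h[:,0]>172))&(h[:,1]>170)&(h[:,2]>60)&(X[:,2]>.1)
    print(n,'knob',m.sum(),np.nanmedian(X[m],0),np.nanpercentile(X[m],[3,97],axis=0).round(4).tolist())
    h,X=sub(pb)
    for lo,hi in ((.128,.142),(.003,.02)):
        m=(X[:,2]>lo)&(X[:,2]<hi)&(h[:,0]>100)&(h[:,0]<130)&(h[:,1]>80)
        if m.sum()>5:
            r=cv2.minAreaRect(X[m,:2].astype(np.float32)*1000);print(' press',lo,m.sum(),r,np.median(X[m],0))
    m=(X[:,2]>.115)&(h[:,0]>8)&(h[:,0]<35)&(h[:,1]>60);print(' brass',m.sum(),np.nanmean(X[m],0), np.nanmedian(X[m],0))
    h,X=sub(bb);m=(X[:,2]>.042)&(X[:,2]<.058)
    print(' block',m.sum(),cv2.minAreaRect(X[m,:2].astype(np.float32)*1000),np.median(X[m],0))
z=load('top');print(np.array(z['K'])[0,0],-z['T'][:3,:3].T@z['T'][:3,3])
p=z['p'];a=cv2.resize(p[165:270,165:275],None,fx=5,fy=5,interpolation=cv2.INTER_CUBIC);
cv2.imwrite('pics/a.png',a[...,::-1])
i=camera_info('wrist');T=i['camera_from_world'];print(i['intrinsics'],i['dist']);print('campos',-T[:3,:3].T@T[:3,3],T[:3,:3])
E
```

```text
top knob 109 [ 0.60468376 -0.23681786  0.19620097] [[0.5947, -0.2471, 0.1943], [0.6148, -0.2267, 0.1984]]
 press 0.128 1443 ((570.4246826171875, 234.96603393554688), (68.89448547363281, 120.5149917602539), 81.73701477050781) [0.56395345 0.22925512 0.13453873]
 press 0.003 1419 ((574.863037109375, 228.06024169921875), (109.00370025634766, 168.9300994873047), 81.64627838134766) [0.5661275  0.19901803 0.01252077]
 brass 112 [0.6057084  0.23172158 0.13392056] [0.60606797 0.22947541 0.13526195]
 block 1577 ((604.7960815429688, -237.61492919921875), (60.72045135498047, 193.49700927734375), 14.001066207885742) [ 0.59858999 -0.22546141  0.05045737]
scene knob 117 [ 0.61501152 -0.24015844  0.18948635] [[0.6011, -0.2483, 0.1684], [0.6188, -0.2308, 0.1967]]
 press 0.128 289 ((572.8370361328125, 227.75489807128906), (54.23322296142578, 116.51820373535156), 83.68492126464844) [0.56626431 0.22725161 0.13308278]
 press 0.003 596 ((578.516845703125, 227.77981567382812), (107.23235321044922, 171.99366760253906), 81.04457092285156) [0.61816064 0.20295702 0.01105613]
 brass 68 [0.61135573 0.2363046  0.12962122] [0.6098069  0.23332062 0.13234494]
 block 1354 ((606.3742065429688, -237.68023681640625), (64.04119873046875, 191.5054168701172), 14.433698654174805) [ 0.61404774 -0.24975644  0.04956444]
386.95058000236804 [0.47715538 0.00917086 0.93046866]
[[347.39870309   0.         316.48536649]
 [  0.         347.39870309 201.07435732]
 [  0.           0.           1.        ]] [0.02325657 0.         0.         0.         0.        ]
campos [ 0.24869152 -0.47023386  0.37264809] [[ 0.32293416 -0.94642    -0.00164622]
 [-0.89503442 -0.30596499  0.32449778]
 [-0.30761487 -0.10331799 -0.94588503]]
```

View pics/a.png

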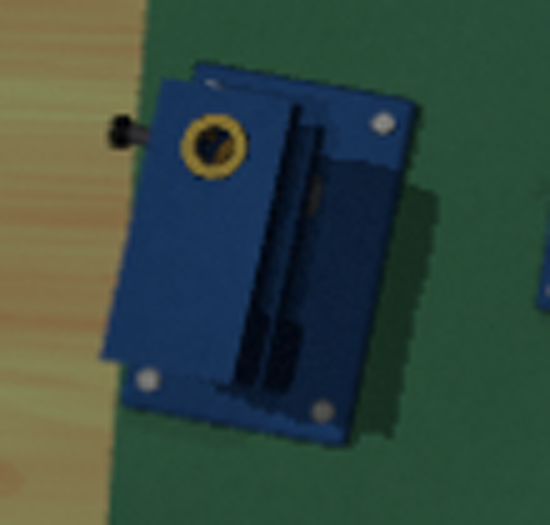

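```bash
cat >> h.py <<'E'
from scipy.spatial.transform import Rotation as Ro
def plan(p,yaw=None):
    """turn (deg) and shift (m) in tool axes from measured pose to TCP p, tool straight down with x-axis azimuth yaw deg"""
    s=state();R=Ro.from_rotvec(s['eef_rot']);t=R.inv().apply(np.array(p)-s['tcp_pos'])
    if yaw is None: X=R.apply([1,0,0]);yaw=np.degrees(np.arctan2(X[1],X[0]))
    G=Ro.from_euler('z',yaw,degrees=True)*Ro.from_euler('x',180,degrees=True)
    print('turn',np.degrees((R.inv()*G).as_rotvec()).round(2),'shift',t.round(4),'yaw',yaw)
def ray(n,u,v,z,zz=None):
    L=load(n);q=cv2.undistortPoints(np.array([[[u,v]]],float),L['K'],L['dist'])[0,0]
    T=L['T'];C=-T[:3,:3].T@T[:3,3];d=T[:3,:3].T@np.array([q[0],q[1],1.]);return C+d*(z-C[2])/d[2]
E
python3 - <<'E'
from h import *
print('bush top',ray('top',207.1,193.7,.1355))
plan([.605,-.237,.26],104)
E
```

```text
bush top [0.60484846 0.22521903 0.1355    ]
turn [-3.000e-02 -4.000e-02 -8.516e+01] shift [ 0.496  -0.1052 -0.0289] yaw 104
```

Emit:
jog_arm:
  series:
    - [[0,0,-8],[0.03,-0.006,-0.029],1]
    - [[0,0,-16],[0.08,-0.016,-0.029],1]
    - [[0,0,-24],[0.13,-0.027,-0.029],1]
    - [[0,0,-32],[0.18,-0.038,-0.029],1]
    - [[0,0,-40],[0.23,-0.049,-0.029],1]
    - [[0,0,-48],[0.28,-0.06,-0.029],1]
    - [[0,0,-56],[0.33,-0.07,-0.029],1]
    - [[0,0,-64],[0.38,-0.08,-0.029],1]
    - [[0,0,-72],[0.42,-0.089,-0.029],1]
    - [[0,0,-80],[0.46,-0.097,-0.029],1]
    - [[0,0,-85.2],[0.496,-0.105,-0.029],1]
    - [[0,0,-85.2],[0.496,-0.105,-0.029],1]
  squeeze: 60

```text
time: 1.35
tcp_pos: [0.6079, -0.2347, 0.2589]
eef_rot: [-1.924, -2.482, -0.001]
contact_force: [-0.4, -0.4, -0.9]
opening: 0.0852
grip_force: 0.0
```

```bash
python3 - <<'E'
from h import *
s=state();print(s['tcp_pos'],s['eef_rot'],s['time'],s['joint_vel'])
p,d=grab('wrist');cv2.imwrite('pics/w1.png',p[...,::-1])
p,P=cloud('wrist');hsv=cv2.cvtColor(p,cv2.COLOR_RGB2HSV).astype(int)
m=((hsv[...,0]<6)|(hsv[...,0]>172))&(hsv[...,1]>170)&(hsv[...,2]>60)&(P[...,2]>.1)
X=P[m];print(m.sum(),X.mean(0)if len(X) else 0)
t=X[X[:,2]>.192];print('top',len(t),(t.min(0)+t.max(0))/2,np.ptp(t,axis=0),np.median(t,0))
plan([.605,-.237,.16],104)
E
```

```text
[ 0.60785274 -0.23472098  0.25890407] [-1.92414800e+00 -2.48174211e+00 -7.78238683e-04] 1.35 [-0.05946323 -0.04222584 -0.05781474 -0.01581651 -0.01775558  0.04074338]
1394 [ 0.60611562 -0.23475813  0.19060061]
top 978 [ 0.60862433 -0.23494982  0.26351193] [0.02682523 0.02889231 0.14292422] [ 0.60661849 -0.23695617  0.19492734]
turn [-0.05 -0.05  0.2 ] shift [-0.0008 -0.0015  0.0992] yaw 104
```

View pics/w1.png

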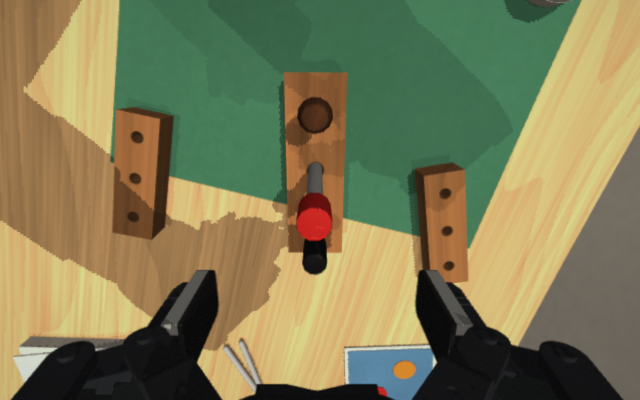

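The wrist view shows the knob top at (314,222), centred between the fingers. The neighbouring tools are in line with the image's vertical, clear of the fingers.

Emit:
jog_arm:
  series:
    - [[0,0,0],[0,0,0],1]
    - [[0,0,0],[0,0,0.02],1]
    - [[0,0,0],[0,0,0.045],1]
    - [[0,0,0],[0,0,0.07],1]
    - [[0,0,0],[0,0,0.09],1]
    - [[0,0,0],[0,0,0.1],1]
    - [[0,0,0],[0,0,0.1],1]
    - [[0,0,0],[0,0,0.1],1]
    - [[0,0,0],[0,0,0.1],1]

```text
time: 2.3
tcp_pos: [0.6054, -0.2378, 0.1615]
eef_rot: [1.933, 2.475, 0.0]
contact_force: [-0.1, 0.4, -0.4]
opening: 0.0856
grip_force: 0.0
```

```bash
python3 - <<'E'
from h import *
s=state();print(s['contact_force'],s['joint_vel'])
plan([.6055,-.237,.16],104)
p,d=grab('wrist')
p,P=cloud('wrist');hsv=cv2.cvtColor(p,cv2.COLOR_RGB2HSV).astype(int)
m=((hsv[...,0]<6)|(hsv[...,0]>172))&(hsv[...,1]>170)&(hsv[...,2]>60)&(P[...,2]>.1)&(P[...,2]<.2)
X=P[m];t=X[X[:,2]>.193];print('top',len(t),np.median(t,0),np.percentile(t,[2,98],axis=0))
E
```

```text
[-0.08458004  0.3683925  -0.43817619] [ 0.00261347 -0.00142985 -0.00377129 -0.00227149  0.00015702  0.00162299]
turn [0.07 0.07 0.02] shift [0.0007 0.0003 0.0015] yaw 104
top 2425 [ 0.61282324 -0.23970884  0.19473744] [[ 0.60292336 -0.25046511  0.19328223]
 [ 0.62310434 -0.22996749  0.19596707]]
```

```bash
python3 - <<'E'
from h import *
p,P=cloud('wrist');cv2.imwrite('pics/w2.png',p[...,::-1])
hsv=cv2.cvtColor(p,cv2.COLOR_RGB2HSV).astype(int)
m=((hsv[...,0]<6)|(hsv[...,0]>172))&(hsv[...,1]>170)&(hsv[...,2]>60)&(P[...,2]>.193)&(P[...,2]<.2)
v,u=np.where(m);print(u.min(),u.max(),v.min(),v.max(),u.mean(),v.mean())
z=load('wrist');T=z['T'];R=T[:3,:3];C=-R.T@T[:3,3];s=state();A=Ro.from_rotvec(s['eef_rot']);print(A.inv().apply(C-s['tcp_pos']));print((R@A.as_matrix()).round(4))
E
```

```text
306 364 300 352 335.0103092783505 326.6659793814433
[ 8.31479212e-02 -1.26025722e-04 -1.41803891e-01]
[[-1.000e-04  1.000e+00  2.000e-04]
 [-9.462e-01 -1.000e-04 -3.237e-01]
 [-3.237e-01 -2.000e-04  9.462e-01]]
```

View pics/w2.png

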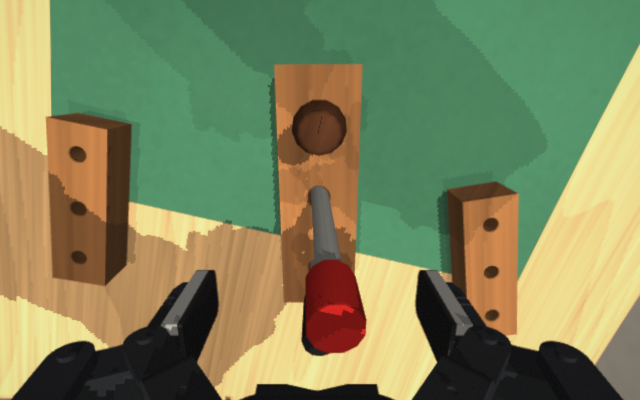

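```bash
python3 - <<'E'
from h import *
for n in ('wrist','top','scene'):
    grab(n);p,P=cloud(n);hsv=cv2.cvtColor(p,cv2.COLOR_RGB2HSV).astype(int)
    m=((hsv[...,0]<6)|(hsv[...,0]>172))&(hsv[...,1]>170)&(hsv[...,2]>60)&(P[...,2]>.16)&(P[...,2]<.2)&(abs(P[...,0]-.605)<.04)&(abs(P[...,1]+.237)<.04)
    v,u=np.where(m);X=P[m]
    if len(X): print(n,len(X),u.mean(),v.mean(),X.mean(0),np.percentile(X,[3,97],axis=0).round(4).tolist())
p,P=cloud('scene')
cv2.imwrite('pics/s2.png',cv2.resize(p[170:320,150:310],None,fx=5,fy=4)[...,::-1][:600,:800])
print(state()['time'],state()['tcp_pos'])
E
```

```text
wrist 4601 333.4703325364051 308.45294501195394 [ 0.61170656 -0.23637618  0.18751654] [[0.6021, -0.2495, 0.1653], [0.6225, -0.2294, 0.1956]]
top 48 432.2291666666667 194.39583333333334 [ 0.60966492 -0.2301966   0.18501069] [[0.6035, -0.2343, 0.1666], [0.6166, -0.2282, 0.1976]]
scene 113 221.05309734513276 220.23008849557522 [ 0.61998535 -0.24328451  0.18490764] [[0.61, -0.2511, 0.1668], [0.6251, -0.2346, 0.1959]]
2.5 [ 0.60523956 -0.23743227  0.16078641]
```

View pics/s2.png

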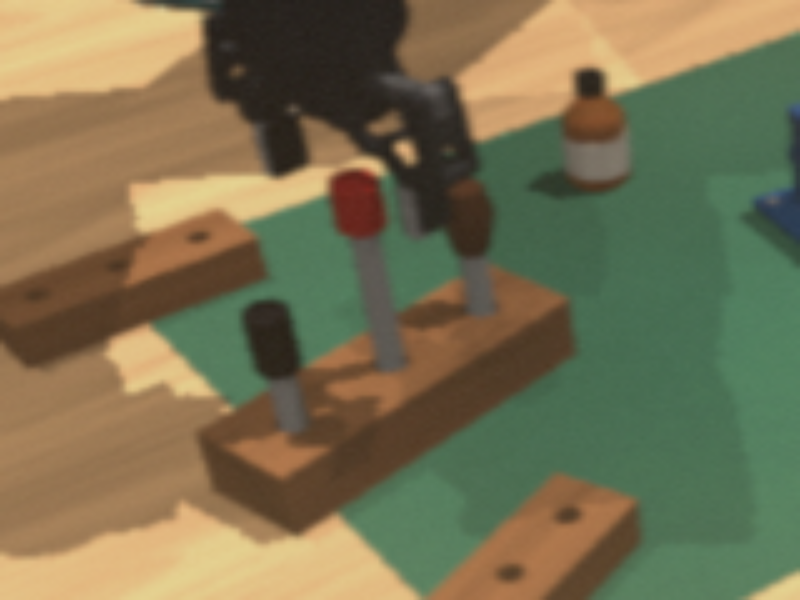

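The scene crop shows the spindle now leaning slightly (knob at crop (358,203)) with the fingers on either side of it. Closing should push it upright.

Emit:
jog_arm:
  series:
    - [[0,0,0],[0,0,0],0.5]
    - [[0,0,0],[0,0,0],0.35]
    - [[0,0,0],[0,0,0],0.25]
    - [[0,0,0],[0,0,0],0.15]
    - [[0,0,0],[0,0,0],0.15]
    - [[0,0,0],[0,0,0],0.15]
    - [[0,0,0],[0,0,0],0.1]
    - [[0,0,0],[0,0,0],0.1]
    - [[0,0,0],[0,0,0],0.1]
    - [[0,0,0],[0,0,0],0.1]

```text
time: 3.5
tcp_pos: [0.6052, -0.2374, 0.1604]
eef_rot: [1.933, 2.476, 0.0]
contact_force: [1.3, 0.1, 3.7]
opening: 0.0228
grip_force: 58.6
```

Emit:
jog_arm:
  series:
    - [[0,0,0],[0,0,-0.008],0]
    - [[0,0,0],[0,0,-0.022],0]
    - [[0,0,0],[0,0,-0.04],0]
    - [[0,0,0],[0,0,-0.06],0]
    - [[0,0,0],[0,0,-0.085],0]
    - [[0,0,0],[0,0,-0.11],0]
    - [[0,0,0],[0,0,-0.135],0]
    - [[0,0,0],[0,0,-0.152],0]
    - [[0,0,0],[0,0,-0.16],0]
    - [[0,0,0],[0,0,-0.16],0]

```text
time: 4.5
tcp_pos: [0.6051, -0.2375, 0.3208]
eef_rot: [1.933, 2.476, -0.0]
contact_force: [-0.4, 0.6, -3.2]
opening: 0.0224
grip_force: 59.1
```

```bash
python3 - <<'E'
from h import *
s=state();print(s['tcp_pos'],s['contact_force'],s['opening'],s['grip_force'],s['time'])
plan([.605,.140,.32],104)
plan([.605,.225,.32],104)
p,d=grab('scene');cv2.imwrite('pics/s3.png',cv2.resize(p[150:310,150:310],None,fx=3.7,fy=3.7)[...,::-1])
E
```

```text
[ 0.60513455 -0.2374923   0.32076743] [-0.35166452  0.56675056 -3.21036888] 0.022390600169177106 59.123459458351135 4.5
turn [0.02 0.03 0.03] shift [0.3663 0.0914 0.0006] yaw 104
turn [0.02 0.03 0.03] shift [0.4487 0.112  0.0006] yaw 104
```

View pics/s3.png

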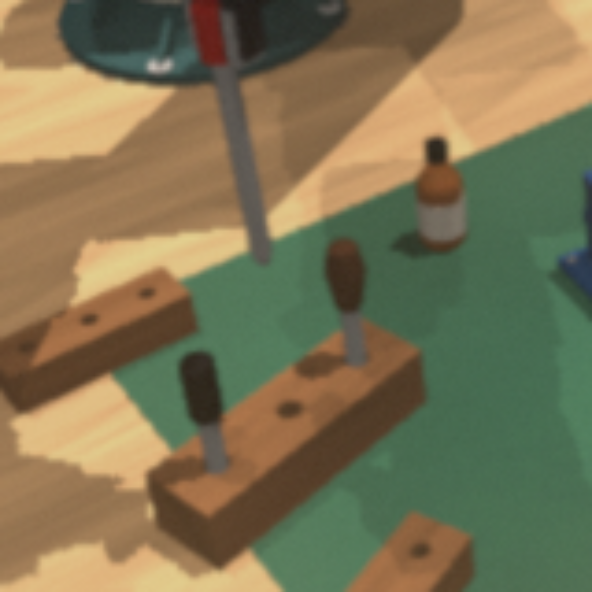

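The spindle came out: its tip is at crop (262,260) and the other two tools are still standing. Next I'll move it near the press and measure its axis.

Emit:
jog_arm:
  series:
    - [[0,0,0],[0.015,0.004,0],0]
    - [[0,0,0],[0.045,0.011,0],0]
    - [[0,0,0],[0.085,0.021,0],0]
    - [[0,0,0],[0.125,0.031,0],0]
    - [[0,0,0],[0.165,0.041,0],0]
    - [[0,0,0],[0.205,0.051,0],0]
    - [[0,0,0],[0.245,0.061,0],0]
    - [[0,0,0],[0.285,0.071,0],0]
    - [[0,0,0],[0.32,0.08,0],0]
    - [[0,0,0],[0.345,0.086,0],0]
    - [[0,0,0],[0.36,0.09,0],0]
    - [[0,0,0],[0.366,0.091,0],0]

```text
time: 5.75
tcp_pos: [0.604, 0.1412, 0.3196]
eef_rot: [-1.931, -2.477, 0.001]
contact_force: [0.8, -0.3, -3.2]
opening: 0.0225
grip_force: 59.1
```

Emit:
jog_arm:
  series:
    - [[0,0,0],[0,0,0],0]
    - [[0,0,0],[0,0,0],0]
    - [[0,0,0],[0,0,0],0]

```text
time: 6.05
tcp_pos: [0.6047, 0.1387, 0.3203]
eef_rot: [1.935, 2.475, -0.0]
contact_force: [-0.4, 0.3, -2.8]
opening: 0.0226
grip_force: 59.1
```

```bash
python3 - <<'E'
from h import *
s=state();print(s['tcp_pos'],s['eef_rot'],s['contact_force'],s['time'])
t=s['tcp_pos']
for n in ('wrist','scene','top'):
    grab(n);p,P=cloud(n)
    m=(np.hypot(P[...,0]-t[0],P[...,1]-t[1])<.03)&(P[...,2]>t[2]-.15)&(P[...,2]<t[2]+.005)
    X=P[m];v,u=np.where(m);print(n,len(X))
    for z in np.arange(t[2]-.15,t[2],.02):
        k=(X[:,2]>z)&(X[:,2]<z+.02)
        if k.sum()>8: print('  %.3f'%(z+.01),k.sum(),np.median(X[k],0).round(4),(np.percentile(X[k],5,axis=0)).round(4),np.percentile(X[k],95,axis=0).round(4))
p=load('wrist')['p'];cv2.imwrite('pics/w3.png',p[...,::-1])
E
```

```text
[0.60466656 0.13867663 0.32030088] [ 1.93484470e+00  2.47486147e+00 -1.98539840e-04] [-0.43226056  0.25544643 -2.8482505 ] 6.05
wrist 2020
  0.180 54 [0.6037 0.143  0.1858] [0.5989 0.1388 0.1818] [0.6105 0.1439 0.1896]
  0.200 136 [0.6038 0.1427 0.2008] [0.5989 0.1385 0.1911] [0.6107 0.1437 0.2094]
  0.220 169 [0.6039 0.1419 0.2212] [0.599  0.1377 0.212 ] [0.6106 0.143  0.2295]
  0.240 212 [0.6041 0.1412 0.2414] [0.5991 0.1368 0.2318] [0.6109 0.1425 0.2494]
  0.260 266 [0.6041 0.1407 0.261 ] [0.5992 0.1362 0.2513] [0.6107 0.1418 0.2695]
  0.280 359 [0.6043 0.14   0.281 ] [0.5992 0.1355 0.2716] [0.611  0.1412 0.2896]
  0.300 472 [0.6044 0.1394 0.3011] [0.5994 0.1353 0.2916] [0.6111 0.1406 0.3096]
  0.320 352 [0.6036 0.1429 0.3232] [0.588  0.1365 0.3113] [0.616  0.1522 0.3251]
scene 274
  0.180 25 [0.6084 0.1354 0.1837] [0.6029 0.1313 0.1741] [0.6125 0.1438 0.1896]
  0.200 37 [0.6108 0.1346 0.2009] [0.6011 0.131  0.1927] [0.6137 0.1421 0.2089]
  0.220 31 [0.6108 0.1351 0.2209] [0.6056 0.1317 0.212 ] [0.613  0.141  0.2283]
  0.240 34 [0.6115 0.1322 0.2406] [0.606  0.1292 0.232 ] [0.6143 0.1399 0.2491]
  0.260 34 [0.611  0.1322 0.2604] [0.6065 0.1284 0.2517] [0.6132 0.1379 0.2691]
  0.280 35 [0.6105 0.1317 0.2798] [0.6057 0.1283 0.2713] [0.6134 0.1374 0.2889]
  0.300 39 [0.6101 0.1311 0.3019] [0.6053 0.1271 0.2922] [0.614  0.1373 0.3087]
  0.320 39 [0.6136 0.1298 0.3212] [0.5931 0.1236 0.3126] [0.6234 0.1406 0.3251]
top 108
  0.200 15 [0.5991 0.1324 0.2012] [0.5968 0.1302 0.1927] [0.605  0.1379 0.2093]
  0.220 17 [0.5987 0.1321 0.2195] [0.597  0.1295 0.2126] [0.6039 0.1381 0.2278]
  0.240 20 [0.5987 0.1319 0.2417] [0.5972 0.1289 0.2318] [0.6041 0.1393 0.2483]
  0.260 20 [0.5991 0.1303 0.2616] [0.5974 0.1282 0.2529] [0.6056 0.1366 0.2699]
  0.280 14 [0.6007 0.1287 0.2811] [0.5981 0.1275 0.2713] [0.6058 0.132  0.2892]
  0.300 9 [0.6007 0.1287 0.2951] [0.5984 0.1273 0.2907] [0.6042 0.1302 0.3014]
```

View pics/w3.png

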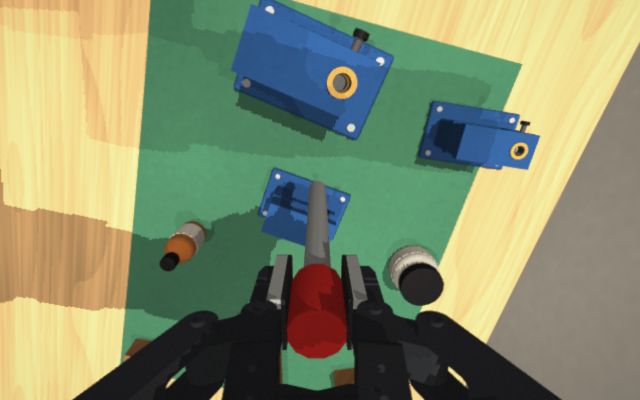

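The wrist view shows the bushing ring of the large press at (342,82) and the shaft tip at (317,185). The spindle leans about 1.9° in the tool's x direction, so I'll correct that.

```bash
cat >> h.py <<'E'
def ring(n,g,z=.1355,r=25):
    """brass ring centre near pixel g, by ellipse fit of the mask's outer contour"""
    p=load(n)['p'];h=cv2.cvtColor(p,cv2.COLOR_RGB2HSV).astype(int)
    m=((h[...,0]>15)&(h[...,0]<35)&(h[...,1]>110)&(h[...,2]>80)).astype(np.uint8)
    w=np.zeros_like(m);cv2.circle(w,g,r,1,-1);m&=w
    c=max(cv2.findContours(m,cv2.RETR_EXTERNAL,cv2.CHAIN_APPROX_NONE)[0],key=cv2.contourArea)
    e=cv2.fitEllipse(cv2.convexHull(c));print(n,'ring',np.round(e[0],2),np.round(e[1],2),ray(n,*e[0],z).round(4))
def shaft(n,z0,z1,xy,r=.02):
    """axis line of the shaft from the depth cloud: least-squares cylinder of radius 7 mm"""
    from scipy.optimize import least_squares
    p,P=cloud(n);X=P[(np.hypot(P[...,0]-xy[0],P[...,1]-xy[1])<r)&(P[...,2]>z0)&(P[...,2]<z1)]
    T=load(n)['T'];C=-T[:3,:3].T@T[:3,3];v=C[:2]-np.array(xy);v/=np.linalg.norm(v)
    f=lambda q:np.hypot(X[:,0]-q[0]-q[2]*(X[:,2]-z0),X[:,1]-q[1]-q[3]*(X[:,2]-z0))-.007
    a=X[:,:2].mean(0)-v*.005
    q=least_squares(f,[*a,0,0],loss='soft_l1',f_scale=.001).x
    print(n,'shaft',len(X),'at z0',q[:2].round(4),'slope',q[2:].round(4),'deg',np.degrees(q[2:]).round(2),'res',np.abs(f(q)).mean().round(5));return q
E
python3 - <<'E'
from h import *
ring('wrist',(342,82));ring('top',(207,194),r=12);ring('scene',(357,166),r=14)
for n in('wrist','scene','top'): shaft(n,.185,.295 if n!='wrist' else .305,[.604,.14])
E
```

```text
wrist ring [341.51  82.39] [29.76 31.87] [0.606  0.2243 0.1355]
top ring [207.33 193.8 ] [11.9  12.77] [0.6047 0.2247 0.1355]
scene ring [365.73 168.27] [3.71 7.04] [0.6073 0.2227 0.1355]
wrist shaft 1506 at z0 [0.6055 0.1369] slope [ 0.0048 -0.0313] deg [ 0.28 -1.8 ] res 0.00018
scene shaft 189 at z0 [0.6059 0.1391] slope [-0.002  -0.0347] deg [-0.12 -1.99] res 0.00107
top shaft 94 at z0 [0.6038 0.1376] slope [ 0.006  -0.0318] deg [ 0.34 -1.82] res 0.00017
```

Emit:
jog_arm:
  series:
    - [[0,-0.5,0],[0.012,0.003,0],0]
    - [[0,-1,0],[0.035,0.0087,0],0]
    - [[0,-1.4,0],[0.058,0.0144,0],0]
    - [[0,-1.8,0],[0.076,0.019,0],0]
    - [[0,-1.8,0],[0.086,0.0214,0],0]
    - [[0,-1.8,0],[0.0888,0.0221,0.005],0]
    - [[0,-1.8,0],[0.0888,0.0221,0.015],0]
    - [[0,-1.8,0],[0.0888,0.0221,0.02],0]
    - [[0,-1.8,0],[0.0888,0.0221,0.02],0]
    - [[0,-1.8,0],[0.0888,0.0221,0.02],0]
    - [[0,-1.8,0],[0.0888,0.0221,0.02],0]

```text
time: 7.3
tcp_pos: [0.6046, 0.231, 0.3007]
eef_rot: [1.918, 2.456, -0.029]
contact_force: [0.3, -0.4, -2.8]
opening: 0.0225
grip_force: 59.1
```

```bash
python3 - <<'E'
from h import *
s=state();print(s['tcp_pos'],s['eef_rot'],s['contact_force'],s['time'],s['joint_vel'].round(3) if hasattr(s['joint_vel'],'round') else '')
for n in('wrist','scene','top'):
    grab(n);shaft(n,.17,.27 if n!='wrist' else .285,[.605,.225])
    p,P=cloud(n);m=(np.hypot(P[...,0]-.606,P[...,1]-.225)<.012)&(P[...,2]>.14);print('lowest z',np.percentile(P[m][:,2],[0,1,3]))
p=load('wrist')['p'];v=load('top')['p'];q=load('scene')['p']
a=cv2.resize(p[20:240,220:420],(400,440));b=cv2.resize(q[120:220,320:400],(352,440))
cv2.imwrite('pics/c4.png',np.hstack([a,b])[...,::-1])
E
```

```text
[0.60459878 0.2310413  0.30072633] [ 1.91824822  2.45592611 -0.0293982 ] [ 0.28264497 -0.37532675 -2.78496814] 7.3 [ 0.002  0.     0.001 -0.     0.002 -0.001]
wrist shaft 1463 at z0 [0.6065 0.2252] slope [-0.0035 -0.0013] deg [-0.2  -0.07] res 0.00018
lowest z [0.16203447 0.17084196 0.18791116]
scene shaft 160 at z0 [0.6066 0.2278] slope [ 0.0056 -0.0075] deg [ 0.32 -0.43] res 0.00128
lowest z [0.15284374 0.16050999 0.16782886]
top shaft 137 at z0 [0.6047 0.2263] slope [0.0002 0.004 ] deg [0.01 0.23] res 0.00023
lowest z [0.16307855 0.16680436 0.17249066]
```

View pics/c4.png

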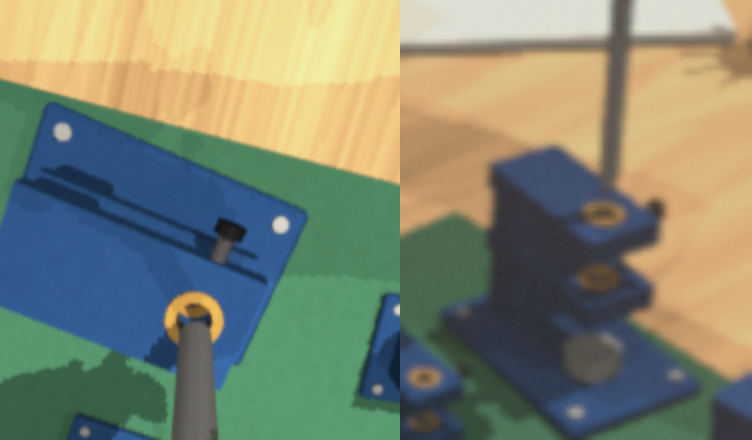

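The left crop (wrist) shows the tip just in front of the ring at crop (193,320). The right crop (scene) shows an upright shaft above the ring at crop (603,213).

```bash
python3 - <<'E'
from h import *
ring('wrist',(317,180),r=22);ring('scene',(366,168),r=9);ring('top',(207,194),r=12)
for z in(.13,.1355,.15):
  print(z)
L=load('wrist');
for n in ('wrist','scene'):
  L=load(n)
  for P in ([.606,.2243,.1355],[.6065,.2252,.153]):
    T=L['T'];print(n,P,cv2.projectPoints(np.array([P]),cv2.Rodrigues(T[:3,:3])[0],T[:3,3],L['K'],L['dist'])[0].ravel().round(2))
E
```

```text
wrist ring [316.45 179.68] [27.61 28.92] [0.606  0.2249 0.1355]
scene ring [366. 168.] [4.18 6.83] [0.6067 0.2244 0.1355]
top ring [205.39 197.19] [4.64 8.1 ] [0.5974 0.2283 0.1355]
0.13
0.1355
0.15
wrist [0.606, 0.2243, 0.1355] [316.27 180.29]
wrist [0.6065, 0.2252, 0.153] [317.07 185.45]
scene [0.606, 0.2243, 0.1355] [365.8  167.91]
scene [0.6065, 0.2252, 0.153] [366.57 162.63]
```

```bash
python3 - <<'E'
from h import *
R=Ro.from_rotvec(state()['eef_rot']).inv()
print(R.apply([-.0003,-.001,0]),R.apply([0,0,-.1]))
E
```

```text
[-8.97036955e-04 -5.33426504e-04  2.79439910e-05] [ 3.13859347e-03 -4.20154746e-05  9.99507252e-02]
```

Emit:
jog_arm:
  series:
    - [[0,0,0],[-0.0009,-0.0005,0],0]
    - [[0,0,0],[-0.0009,-0.0005,0],0]
    - [[0,0,0],[-0.0007,-0.0005,0.006],0]
    - [[0,0,0],[-0.0006,-0.0005,0.01],0]
    - [[0,0,0],[-0.0005,-0.0005,0.014],0]
    - [[0,0,0],[-0.0003,-0.0005,0.018],0]
    - [[0,0,0],[-0.0002,-0.0005,0.022],0]
    - [[0,0,0],[-0.0001,-0.0005,0.026],0]
    - [[0,0,0],[0,-0.0005,0.03],0]
    - [[0,0,0],[0,-0.0005,0.03],0]

```text
time: 8.45
tcp_pos: [0.604, 0.2302, 0.2697]
eef_rot: [1.918, 2.457, -0.031]
contact_force: [0.1, -0.0, -2.5]
opening: 0.0224
grip_force: 59.2
```

Emit:
jog_arm:
  series:
    - [[0,0,0],[0.0002,0,0.006],0]
    - [[0,0,0],[0.0004,0,0.012],0]
    - [[0,0,0],[0.0006,0,0.018],0]
    - [[0,0,0],[0.0008,0,0.024],0]
    - [[0,0,0],[0.0009,0,0.03],0]
    - [[0,0,0],[0.0009,0,0.03],0]
    - [[0,0,0],[0.0009,0,0.03],0]

```text
time: 9.15
tcp_pos: [0.6042, 0.2302, 0.2403]
eef_rot: [1.918, 2.457, -0.03]
contact_force: [0.6, 0.3, -2.9]
opening: 0.0224
grip_force: 59.2
```

```bash
python3 - <<'E'
from h import *
s=state();print(s['tcp_pos'],s['contact_force'],s['ft_torque'])
for n in('wrist','scene','top'):
    grab(n);shaft(n,.145,.23 if n!='wrist' else .25,[.605,.225])
ring('wrist',(317,180),r=22)
q=load('scene')['p'];w=load('wrist')['p']
cv2.imwrite('pics/c5.png',np.hstack([cv2.resize(q[140:220,330:400],(400,457)),cv2.resize(w[120:240,265:370],(400,457))])[...,::-1])
E
```

```text
[0.60417226 0.23024069 0.24027482] [ 0.64854757  0.2690768  -2.85417298] [ 0.08862623  0.01118195 -0.0304416 ]
wrist shaft 2009 at z0 [0.6064 0.2223] slope [-0.0169  0.0536] deg [-0.97  3.07] res 0.00172
scene shaft 131 at z0 [0.6066 0.2263] slope [-0.0086 -0.0078] deg [-0.49 -0.45] res 0.00126
top shaft 97 at z0 [0.6043 0.2255] slope [-0.001   0.0012] deg [-0.05  0.07] res 0.00025
wrist ring [317.38 194.07] [15.58 30.04] [0.6044 0.2315 0.1355]
```

View pics/c5.png

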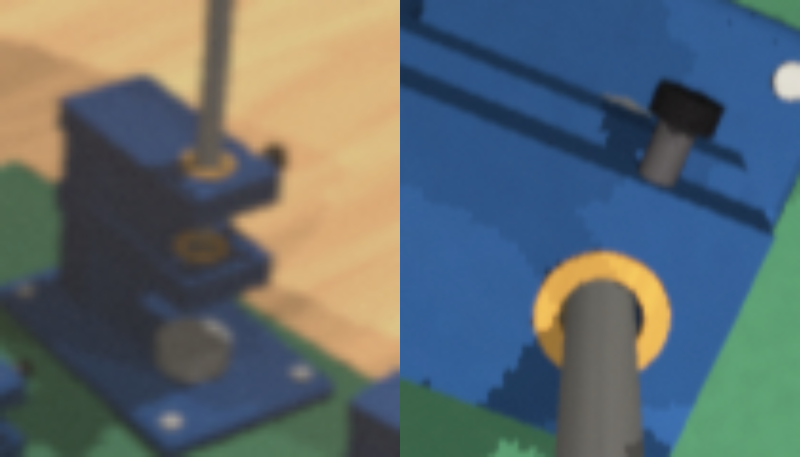

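In the scene crop the shaft enters the upper ring at (207,163). In the wrist crop it sits roughly central in the bore at (600,300). There is no contact force, so I'll continue.

Emit:
jog_arm:
  series:
    - [[0,0,0],[0.0001,0,0.004],0]
    - [[0,0,0],[0.0002,0,0.007],0]
    - [[0,0,0],[0.0003,0,0.01],0]
    - [[0,0,0],[0.0004,0,0.013],0]
    - [[0,0,0],[0.0005,0,0.016],0]
    - [[0,0,0],[0.0006,0,0.019],0]
    - [[0,0,0],[0.0006,0,0.019],0]

```text
time: 10.0
tcp_pos: [0.604, 0.2302, 0.2208]
eef_rot: [1.918, 2.457, -0.031]
contact_force: [1.6, -0.2, -3.4]
opening: 0.0224
grip_force: 59.2
```

Emit:
jog_arm:
  series:
    - [[0,0,0],[0.0001,0,0.004],0]
    - [[0,0,0],[0.0003,0,0.008],0]
    - [[0,0,0],[0.0004,0,0.012],0]
    - [[0,0,0],[0.0005,0,0.016],0]
    - [[0,0,0],[0.0006,0,0.02],0]
    - [[0,0,0],[0.0008,0,0.024],0]
    - [[0,0,0],[0.0009,0,0.028],0]
    - [[0,0,0],[0.001,0,0.031],0]
    - [[0,0,0],[0.001,0,0.031],0]
    - [[0,0,0],[0.001,0,0.031],0]

```text
time: 11.0
tcp_pos: [0.6042, 0.2303, 0.1903]
eef_rot: [1.918, 2.457, -0.03]
contact_force: [-0.5, -0.1, -3.4]
opening: 0.0226
grip_force: 59.2
```

```bash
python3 - <<'E'
from h import *
s=state();print(s['tcp_pos'],s['contact_force'],s['ft_torque'],s['joint_vel'])
for n in('wrist','scene','top'): grab(n)
q=load('scene')['p'];w=load('wrist')['p']
cv2.imwrite('pics/c6.png',np.hstack([cv2.resize(q[125:220,325:400],(450,570),interpolation=cv2.INTER_CUBIC),cv2.resize(w[150:270,280:350],(332,570))])[...,::-1])
shaft('scene',.145,.2,[.605,.225]);shaft('top',.145,.18,[.605,.225])
p,P=cloud('scene');m=(np.hypot(P[...,0]-.606,P[...,1]-.225)<.012)&(P[...,2]>.03)&(P[...,2]<.066);print(m.sum());print(P[m][np.argsort(P[m][:,2])].round(4)[:12])
E
```

```text
[0.60421356 0.23025614 0.19031319] [-0.51332492 -0.06787334 -3.37855202] [ 0.06899281  0.03822377 -0.01773876] [-1.27345946e-03 -2.07608644e-03  5.04766240e-03  1.14136053e-03
  6.14110073e-05  2.31993188e-03]
scene shaft 93 at z0 [0.6053 0.2277] slope [ 0.0635 -0.0898] deg [ 3.64 -5.15] res 0.00244
top shaft 35 at z0 [0.6041 0.2252] slope [0.0035 0.0028] deg [0.2  0.16] res 0.00028
3
[[0.6088 0.2274 0.0403]
 [0.6083 0.2235 0.0418]
 [0.6098 0.2259 0.0452]]
```

View pics/c6.png

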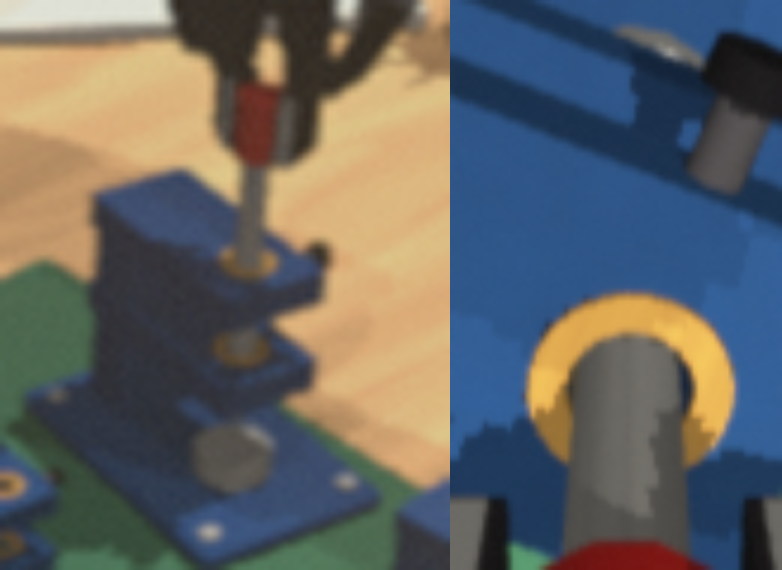

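The scene crop shows the shaft passing through both rings, at (248,262) and (242,347). The wrist crop shows it near the centre of the bore. The force is about the spindle's own weight. I'll let it settle for a moment, then hand in.

Emit:
jog_arm:
  series:
    - [[0,0,0],[0,0,0],0]
    - [[0,0,0],[0,0,0],0]
    - [[0,0,0],[0,0,0],0]
    - [[0,0,0],[0,0,0],0]
    - [[0,0,0],[0,0,0],0]

```text
time: 11.65
tcp_pos: [0.6042, 0.2303, 0.1902]
eef_rot: [1.918, 2.457, -0.03]
contact_force: [0.0, 0.9, -3.1]
opening: 0.0227
grip_force: 59.2
```

```bash
python3 - <<'E'
from h import *
s=state();print(s['tcp_pos'],s['contact_force'],s['grip_force'],s['time']);print(sign_off())
E
```

```text
[0.60417601 0.23026398 0.19024635] [ 0.04584142  0.91704418 -3.0509612 ] 59.194963574409485 11.65
the job is handed in; nothing more can be done
None
```

I threaded the spindle through both bushings and handed the job in at 11.65 s with the gripper still holding it, upright and still; its tip is about 42 mm above the bench, so the whole taper shows below the lower bushing and clears the anvil by about 16 mm.

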